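Zero the lamp timer, then balance the press arm over its stand

TASK

The curing time is over: turn the lamp timer's knob back to its zero stop. Then pick up the steel press arm by its balance point, keep it level all the way, and finish holding it still and level about 5 cm above the press stand, the weight straight over the cup and the tail pin straight over the fork, so that the next mould can be slid underneath. The program ends while still holding it there, carried by the fingers alone; leave the other things on the table where they are.

Things in the scene. Friction and masses are not known exactly. Their poses are not given: they have to be found in the camera images.
- timer_knob (a joint): angle of the lamp timer's knob, rad: 0 at its zero stop, grows as the knob turns clockwise seen from above (up to 1.9). To bring it back, turn it anticlockwise seen from above. It turns stiffly (about 0.04 N m) and stays where it is left.
- timer_knob_grip (a point): on the knob's vertical axis, 82 mm above the table, the height to grip. Black upright grip bar 42 mm long, 14 mm thick, from 23 mm below this point to 7 mm above; under it a round disc and foot, 68 mm across, on the white timer box. Turns with the knob: x along the bar, z up, white line at the bar's -x end; at zero the line points to the box's longest tick.
- press_arm: press arm, bare steel, 0.5 to 0.8 kg, lying level on its weight and tail pin. Round weight (40 mm diameter, 34 mm tall) at one end of a straight bar 14 mm wide, 20 to 32 mm above the arm's underside; near the far end a 10 mm pin reaches down. Origin below the balance point, at the underside; x along the bar to the tail, z up. Weight centre at x = -62 mm, pin at +166, bar end at +173.
- press_balance (a point): the arm's balance point, in the middle of the bar's thickness, 26 mm above the arm's underside, 62 mm along the bar from the weight's centre; x along the bar to the tail
- press_weight (a point): centre of the weight's underside
- press_tail (a point): centre of the tail pin's lower end
- stand: press stand, fixed: grey base plate 300 x 90 x 10 mm with an open round aluminium cup (62 mm outside, rim 50 mm above the table) at one end and two short prongs (the fork, 20 mm gap, top 50 mm above the table) at the other. Origin on the table, 62 mm from the cup's centre towards the fork (fork at x = +166 mm); x towards the fork, z up.
- stand_hold (a point): where the press arm's origin belongs when held: straight above the stand's origin, 100 mm above the table, 50 mm above the cup's rim; x towards the fork
- stand_cup (a point): centre of the cup's mouth, 50 mm above the table
- stand_fork (a point): middle between the fork's prongs, at their top, 50 mm above the table
- timer: the white timer box, 100 x 100 x 45 mm, fixed; origin under its centre, x away from the side with the longest tick
- bottle_a: bystander, to be left alone: dark dropper bottle, 32 mm diameter, 98 mm tall, standing; origin under its centre
- bottle_b: bystander, to be left alone: dark dropper bottle, 32 mm diameter, 98 mm tall, standing; origin under its centre
- bottle_c: bystander, to be left alone: dark dropper bottle, 32 mm diameter, 98 mm tall, standing; origin under its centre
- bangle: bystander, to be left alone: cured resin bangle lying flat, 68 mm outside, 10 mm tall; origin under its centre
- template: bystander, to be left alone: flat plate 60 x 36 x 6 mm; origin under its centre
- jar: bystander, to be left alone: small closed jar, 48 mm diameter, 50 mm tall; origin under its centre
- scraper: bystander, to be left alone: spatula 170 mm long, lying flat; origin at mid-length underneath

How it is judged:
By the outcome, as a careful person would: the job done as asked, in the order asked, and still so for the second after the job is handed in, while the arm keeps its last pose, push and grip.
It also fails if it takes over 64 s, if anything falls off the work surface, if the arm or the gripper's body presses on something with over 40 N, if the wrist force passes 120 N, or if a joint passes its speed limit or range.

ROBOT

A 6-joint arm with a two-finger parallel gripper is mounted at the origin on the work surface. World frame = base frame: x ahead of the robot, y to its left, z up, the work surface at z = 0. Lengths are in m, angles in rad, forces in N, time in s.
With the tool pointing down it reaches from about 0.375 to 0.9 m from the base axis. Payload 3.1 kg.
Tool frame: the origin (TCP) lies on the centre line of the jaws, within the pads' length; the fingertips stand ahead of it and the grasp point (between the pads) lies 8 mm behind it (arm.nose_length is the z of the fingertips in the tool frame, in m); z points along the fingers, y is the direction in which the jaws open and shut (so a half turn about z gives the same grasp; the last joint's range is limited). The gripper opens to 87 mm and grips with 3 to 60 N. Pads are 19 mm wide; open, the fingers measure 117 mm over their backs; the gripper's body (75 mm by 190 mm) begins 51 mm behind the grasp point.
Start: joints at [-1.381, 0.527, 1.433, -0, 1.181, -0.178], TCP at [0.225, -0.583, 0.234] pointing down, gripper open.
Joint ranges: [-3.08, 3.08], [-0.75, 2.2], [0.22, 2.44], [-1.43, 4.57], [0, 2.65], [-2.85, 2.85]. Speed limits (rad/s): [2.79, 2.79, 3.14, 3.14, 3.14, 3.14].

INTERFACE

Orientations are given as a unit quaternion [x, y, z, w].
In Python, from rig import monitor, grab_frame, workorder, arm gives the robot as it stands. The module is installed in compiled form; this text tells all that it offers.
- The arm moves only by the tool move_arm, never from a script. Its argument "series" is one flat list of numbers, 7 for each row, row after row: the shift along the tool's x, y, z in units of 0.025 m (1.0 is 0.025 m), then the turn, a rotation vector about the tool's x, y, z in units of 0.1 rad (1.0 is 0.1 rad), then the closure, from 0 (fully open) to 1 (shut). In form: [x, y, z, ax, ay, az, fingers, x, y, z, ax, ay, az, fingers, ...]. A call has 1 to 20 rows; each row shifts and turns the commanded pose from where the row before left it, along the tool's axes as they then stand; what a row does not reach is not made up. A row lasts 1/10 s, in which the tool goes at most 50 mm and 8.59 degrees, less where a joint would pass 70% of its speed; a pose out of reach is approached as far as the arm can. A call with a number of a shift or a turn outside -1 to 1 is refused whole. A call with a gripper value outside its range is refused whole. The fingers move at their own pace and stop on an object; "squeeze" is the grip in N (left out, the last holds). Time passes only in rows, so rows that do not move let the fingers close. It gives the time, the measured TCP pose, the force and the opening at its end, in the units of the state.
- monitor.state(): the state, without advancing time (a new reading comes with each control period).
- grab_frame(name): name is "side" or "top"; returns a dict with "image" (420x560x3 uint8, red, green, blue), "fx", "fy", "cx", "cy" (pixels), "k1" (the pictures are not rectified: a ray, as slopes to the right and down, at radius r is drawn at 1 + k1 r^2 times it, then the intrinsics apply), "world_to_cam" (4x4, takes a point from world to camera coordinates). Camera axes: x right, y down, z forward; pixel columns grow to the right and rows downward; lengths in m; the calibration is good to about 2 mm. A picture is of the moment at which its call begins. There is no depth.
- workorder.job_done(): hands the job in, once; it reports no verdict.
The state is a dict: "time_s": time; "q": joint angles; "joint_velocities": joint speeds; "joint_efforts": joint torques, N m; "tcp_pos": TCP position; "tool_rot": TCP orientation; "force": force on the tool from outside, world axes, zero at the start; "moment": the same for the moment, N m; "finger_gap": finger opening in m.
Only numpy, scipy, OpenCV 4.12 (cv2) and the standard library are available. Lean on these libraries where they do the work, as an engineer would, in place of code of your own. Each camera call takes 0.05 s, during which the arm holds its last target.

## Working session

There is one attempt and no reset: what is moved stays moved. The work goes in short steps, Python scripts to look and compute and a tool call to move; the robot and the scene stay as the last step left them, time stands still between calls to the robot, and variables do not carry over. Pictures are saved under pics/ and viewed, and the job is handed in when it is done.

Besides the shell and the picture viewer there is one more tool, called as name(argument=value, ...) on one line, values as JSON. move_arm: Moves the arm, as the interface text tells. Shifts and turns lie within -1 to 1; 1 stands for 0.025 m of shift or 0.1 rad of turn. Its arguments: {"type":"object","properties":{"series":{"type":"array","items":{"type":"number","minimum":-1,"maximum":1}},"squeeze":{"type":"number"}},"required":["series"]}

```bash
mkdir -p pics
cat > h.py <<'E'
import numpy as np, cv2
from rig import monitor, grab_frame, workorder, arm
def save(n,f):
    import pickle
    pickle.dump(f,open(f'pics/{n}.pkl','wb')); cv2.imwrite(f'pics/{n}.png',f['image'][:,:,::-1])
def load(n):
    import pickle
    return pickle.load(open(f'pics/{n}.pkl','rb'))
def p2w(f,u,v,z):
    d=np.array([(u-f['cx'])/f['fx'],(v-f['cy'])/f['fy']]); s=d.copy()
    for _ in range(50): s=d/(1+f['k1']*(s@s))
    T=f['world_to_cam'];R=T[:3,:3];t=T[:3,3]
    c=-R.T@t; r=R.T@np.array([s[0],s[1],1])
    return c+r*(z-c[2])/r[2]
def w2p(f,p):
    T=f['world_to_cam'];q=T[:3,:3]@np.asarray(p,float)+T[:3,3]
    s=q[:2]/q[2]; s=s*(1+f['k1']*(s@s))
    return np.array([f['cx']+f['fx']*s[0],f['cy']+f['fy']*s[1]])
def crop(n,f,u0,v0,w,h,k):
    im=f['image'][v0:v0+h,u0:u0+w,::-1]
    cv2.imwrite(f'pics/{n}.png',cv2.resize(im,None,fx=k,fy=k,interpolation=cv2.INTER_CUBIC))
E
python3 - <<'E'
from h import *
for n in ('top','side'):
    f=grab_frame(n); save(n+'0',f); print(n,{k:f[k] for k in f if k!='image'})
s=monitor.state(); print(s); print(arm.nose_length)
E
```

```text
top {'fx': 386.8090214369578, 'fy': 386.8090214369578, 'cx': 277.67459439336744, 'cy': 212.10401051100683, 'k1': -0.06890119743880573, 'world_to_cam': array([[ 0.01629947, -0.99979068,  0.0123664 , -0.02815315],
       [-0.98100427, -0.01838182, -0.19311327,  0.59721404],
       [ 0.19330017, -0.00898385, -0.98109854,  1.23308906],
       [ 0.        ,  0.        ,  0.        ,  1.        ]])}
side {'fx': 539.1150744578433, 'fy': 539.1150744578433, 'cx': 276.9645060701529, 'cy': 204.89135380587228, 'k1': -0.09732784825790596, 'world_to_cam': array([[-0.98273161, -0.18478859, -0.00957861,  0.58549456],
       [-0.11369327,  0.64385814, -0.75665087,  0.13379933],
       [ 0.14598772, -0.74249571, -0.65374897,  1.31898804],
       [ 0.        ,  0.        ,  0.        ,  1.        ]])}
{'time_s': 0.1, 'q': array([-1.38147459e+00,  5.28385078e-01,  1.43377273e+00, -2.39615242e-05,
        1.18143856e+00, -1.78506246e-01]), 'joint_velocities': array([ 1.16245009e-03, -1.18642180e-03, -2.91581981e-03, -2.15527674e-05,
        7.28154774e-04,  3.66727089e-05]), 'joint_efforts': array([-1.99332094e-04, -4.40983200e+01, -1.77151269e+01,  6.34630350e-02,
        5.33628871e-02, -4.56896942e-05]), 'tcp_pos': array([ 0.22463676, -0.58253827,  0.23266265]), 'tool_rot': array([ 9.83134111e-01,  1.82883339e-01, -1.64970692e-05, -1.00178106e-03]), 'force': array([ 0.04716923,  0.76742074, -0.35771326]), 'moment': array([-0.0172352 ,  0.00311727,  0.06330643]), 'finger_gap': 0.0871256772869014}
0.011
```

```bash
sleep 1
```

```text
(no output)
```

View pics/top0.png

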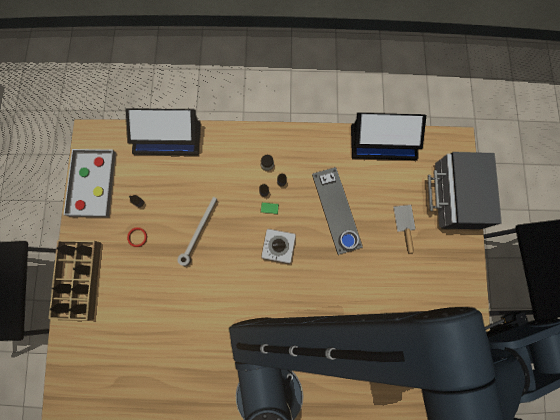

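View pics/side0.png

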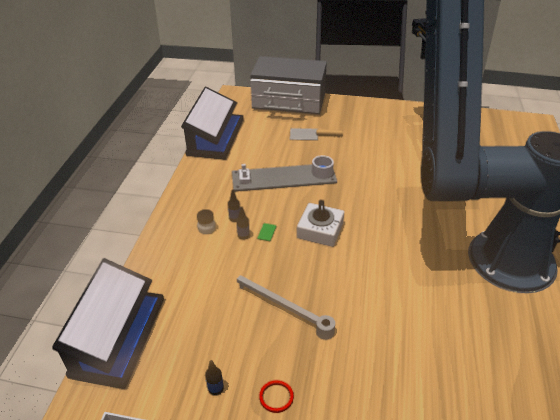

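The top view shows the timer at (279,245), the press arm with its weight at (184,260) and tail at (214,200), and the stand with its cup at (349,240) and fork at (327,178). I'll enlarge these.

```bash
python3 - <<'E'
from h import *
f=load('top0'); g=load('side0')
def grid(img,u0,v0,k,step=10):
    pass
def cr(n,f,u0,v0,w,h,k):
    im=cv2.resize(f['image'][v0:v0+h,u0:u0+w,::-1],None,fx=k,fy=k,interpolation=cv2.INTER_CUBIC)
    for u in range(u0-u0%10+10,u0+w,10):
        cv2.line(im,(int((u-u0+.5)*k),0),(int((u-u0+.5)*k),6),(0,0,255),1); cv2.putText(im,str(u),(int((u-u0+.5)*k)-8,16),0,.35,(0,0,255),1)
    for v in range(v0-v0%10+10,v0+h,10):
        cv2.line(im,(0,int((v-v0+.5)*k)),(6,int((v-v0+.5)*k)),(0,0,255),1); cv2.putText(im,str(v),(8,int((v-v0+.5)*k)+4),0,.35,(0,0,255),1)
    cv2.imwrite(f'pics/{n}.png',im)
cr('c_t_timer',f,255,222,50,50,12)
cr('c_t_arm',f,165,185,75,90,6)
cr('c_t_stand',f,300,160,75,100,6)
cr('c_s_timer',g,285,190,70,60,10)
cr('c_s_arm',g,230,265,120,80,6)
cr('c_s_stand',g,225,145,120,55,6)
a=[cv2.imread(f'pics/{x}.png') for x in('c_t_timer','c_s_timer')]
E
cat >> h.py <<'E'
def cr(n,f,u0,v0,w,h,k):
    im=cv2.resize(f['image'][v0:v0+h,u0:u0+w,::-1],None,fx=k,fy=k,interpolation=cv2.INTER_CUBIC)
    for u in range(u0-u0%10+10,u0+w,10):
        cv2.line(im,(int((u-u0+.5)*k),0),(int((u-u0+.5)*k),6),(0,0,255),1); cv2.putText(im,str(u),(int((u-u0+.5)*k)-8,16),0,.35,(0,0,255),1)
    for v in range(v0-v0%10+10,v0+h,10):
        cv2.line(im,(0,int((v-v0+.5)*k)),(6,int((v-v0+.5)*k)),(0,0,255),1); cv2.putText(im,str(v),(8,int((v-v0+.5)*k)+4),0,.35,(0,0,255),1)
    cv2.imwrite(f'pics/{n}.png',im)
E
```

```text
(no output)
```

View pics/c_t_timer.png

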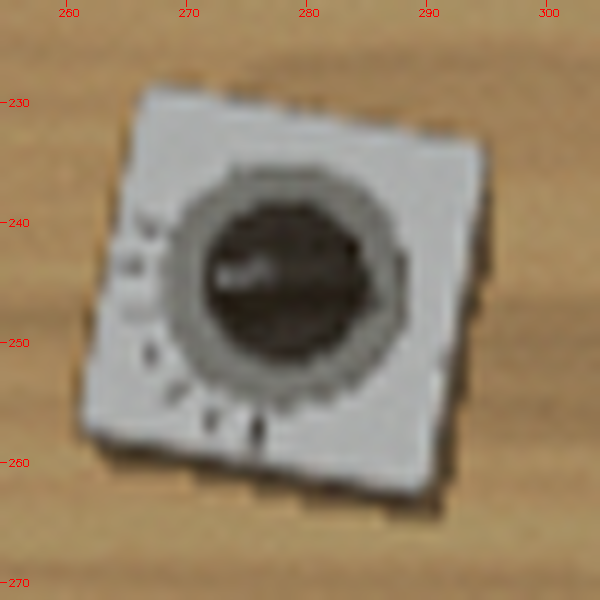

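View pics/c_s_timer.png

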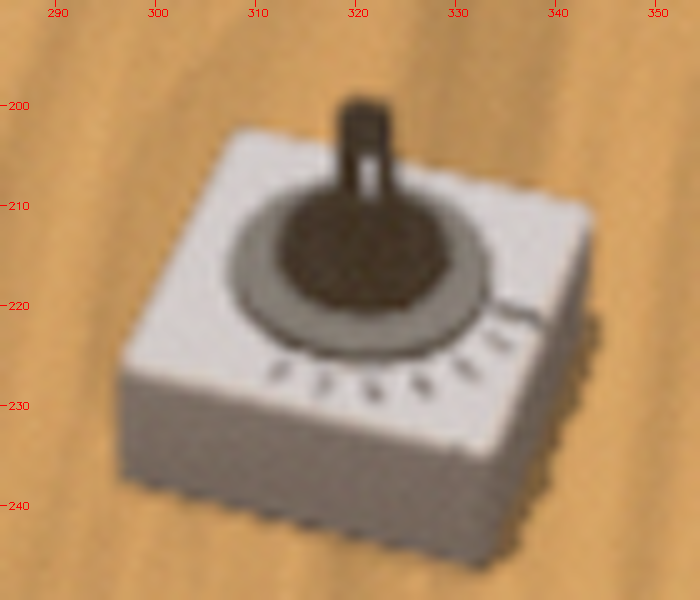

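View pics/c_t_arm.png

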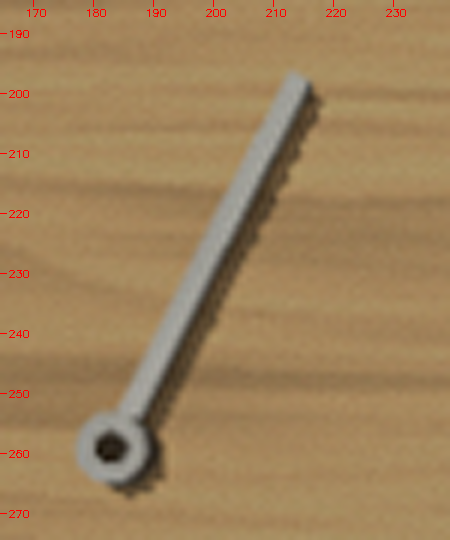

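View pics/c_t_stand.png

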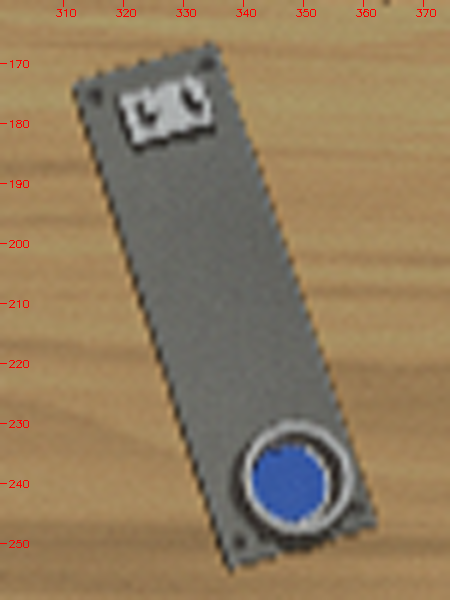

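View pics/c_s_arm.png

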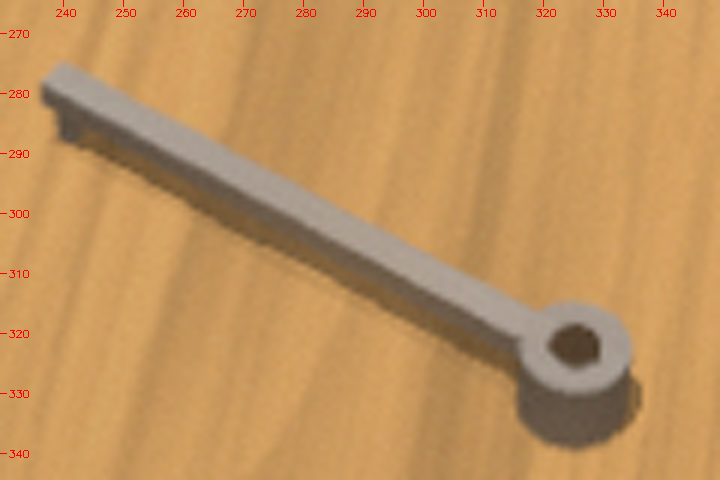

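View pics/c_s_stand.png

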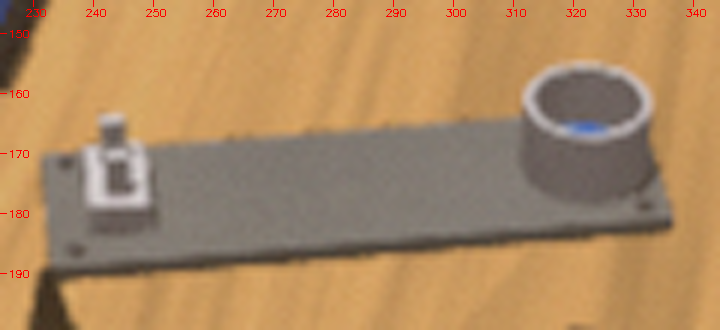

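```bash
cat > m.py <<'E'
from h import *
f=load('top0'); g=load('side0')
T=lambda u0,v0,k:(lambda x,y:(x/k+u0-.5,y/k+v0-.5))
def ang(d): return np.degrees(np.arctan2(d[1],d[0]))
c=T(255,222,12)
P=[p2w(f,*c(*q),.045)[:2] for q in((145,85),(487,148),(433,493),(85,433))]
print('timer top',np.mean(P,0),[np.round(ang(P[(i+1)%4]-P[i]),1) for i in range(4)],[np.linalg.norm(P[(i+1)%4]-P[i]) for i in range(4)])
c2=T(285,190,10)
Q=[p2w(g,*c2(*q),.045)[:2] for q in((240,130),(592,210),(490,457),(122,365))]
print('timer side',np.mean(Q,0),[np.round(ang(Q[(i+1)%4]-Q[i]),1) for i in range(4)],[np.linalg.norm(Q[(i+1)%4]-Q[i]) for i in range(4)])
l=[p2w(f,*c(*q),.089)[:2] for q in((218,276),(268,268))]; print('line',l,ang(l[0]-l[1]))
t=p2w(f,*c(258,432),.045)[:2];print('tick',t)
print('side line z.089',p2w(g,*c2(368,155),.089),p2w(g,*c2(368,195),.089))
a=T(165,185,6); b=T(230,265,6)
for n,W,E in(('t',p2w(f,*a(110,448),.034)[:2],p2w(f,*a(299,80),.032)[:2]),('s',p2w(g,*b(575,345),.034)[:2],p2w(g,*b(53,74),.032)[:2])):
    d=E-W;L=np.linalg.norm(d);print('arm',n,W,E,L,ang(d),'bal',W+d/L*.062)
a=T(300,160,6); b=T(225,145,6)
print('cup',p2w(f,*a(297,479),.05),p2w(g,*b(588,100),.05))
P=[p2w(f,*a(*q),.01)[:2] for q in((73,88),(217,42),(377,525),(232,572))]
print('plate',np.mean(P,0),[np.round(ang(P[(i+1)%4]-P[i]),1) for i in range(4)],[np.linalg.norm(P[(i+1)%4]-P[i]) for i in range(4)])
Q=[p2w(g,*b(*q),.01)[:2] for q in((50,272),(670,225),(43,155))];print(Q,ang(Q[1]-Q[0]))
print('fork',p2w(f,*a(168,112),.03))
E
python3 m.py
```

```text
timer top [ 0.48716239 -0.02228194] [np.float64(-99.5), np.float64(171.7), np.float64(81.2), np.float64(-8.4)] [np.float64(0.09686563422422657), np.float64(0.09685065120333104), np.float64(0.09702190949595871), np.float64(0.09810280143497682)]
timer side [ 0.48535061 -0.01650497] [np.float64(170.6), np.float64(80.4), np.float64(-10.2), np.float64(-99.8)] [np.float64(0.09560420013159203), np.float64(0.09752397164107175), np.float64(0.09595343150125644), np.float64(0.09627781871939355)]
line [array([ 0.4854317 , -0.00308371]), array([ 0.48781496, -0.01640629])] 100.14228544561438
tick [ 0.44745204 -0.01477902]
side line z.089 [ 0.4855495  -0.01705747  0.089     ] [ 0.48367924 -0.00202108  0.089     ]
arm t [0.43677944 0.29530759] [0.64866391 0.20030038] 0.2322098129970972 -24.151062911569504 bal [0.49335258 0.26994067]
arm s [0.43511407 0.2958916 ] [0.64822054 0.2023485 ] 0.232733062512043 -23.6990778105185 bal [0.49188555 0.27097175]
cup [ 0.51127814 -0.25687479  0.05      ] [ 0.50978045 -0.2545024   0.05      ]
plate [ 0.6190928 -0.2238656] [np.float64(-70.5), np.float64(-162.9), np.float64(108.5), np.float64(17.7)] [np.float64(0.09101796747933284), np.float64(0.2992969064129848), np.float64(0.08823348617236132), np.float64(0.2977772426828998)]
[array([ 0.74669244, -0.13010763]), array([ 0.46390732, -0.2158667 ]), array([ 0.77247382, -0.21781893])] -163.12924237727302
fork [ 0.7269987  -0.18962956  0.03      ]
```

```bash
cat > ov.py <<'E'
from h import *
import sys
def poly(im,F,pts,u0,v0,k,col,close=True):
    q=np.array([(w2p(F,p)-[u0,v0]+.5)*k for p in pts]); cv2.polylines(im,[np.round(q*16).astype(np.int32)],close,col,1,cv2.LINE_AA,4)
def pose(x,y,a):
    c,s=np.cos(a),np.sin(a)
    return lambda X,Y,Z:(x+c*X-s*Y,y+s*X+c*Y,Z)
def rect(P,x0,x1,y0,y1,z): return [P(x0,y0,z),P(x1,y0,z),P(x1,y1,z),P(x0,y1,z)]
def circ(P,x,y,r,z): return [P(x+r*np.cos(t),y+r*np.sin(t),z) for t in np.linspace(0,6.28,60)]
def big(F,u0,v0,w,h,k): return np.ascontiguousarray(cv2.resize(F['image'][v0:v0+h,u0:u0+w,::-1],None,fx=k,fy=k,interpolation=cv2.INTER_CUBIC))
def timer(im,F,u0,v0,k,p,bar):
    P=pose(*p)
    for z in(0,.045): poly(im,F,rect(P,-.05,.05,-.05,.05,z),u0,v0,k,(0,0,255))
    B=pose(p[0],p[1],bar)
    poly(im,F,circ(P,0,0,.034,.05),u0,v0,k,(255,0,0))
    for z in(.059,.089): poly(im,F,rect(B,-.021,.021,-.007,.007,z),u0,v0,k,(0,255,0))
def arm_(im,F,u0,v0,k,p,z0=0,col=(0,0,255)):
    P=pose(*p)
    for z in(.020,.032): poly(im,F,rect(P,-.045,.173,-.007,.007,z0+z),u0,v0,k,col)
    for z in(0,.034): poly(im,F,circ(P,-.062,0,.02,z0+z),u0,v0,k,(0,255,0))
    poly(im,F,circ(P,.166,0,.005,z0),u0,v0,k,(255,0,0))
def stand(im,F,u0,v0,k,p):
    P=pose(*p)
    poly(im,F,circ(P,-.062,0,.031,.05),u0,v0,k,(0,255,0)); poly(im,F,circ(P,-.062,0,.031,.01),u0,v0,k,(0,255,0))
    poly(im,F,circ(P,.166,0,.010,.05),u0,v0,k,(255,0,0))
    poly(im,F,rect(P,.052-.15,.052+.15,-.045,.045,.01),u0,v0,k,(0,0,255))
E
cat > ov1.py <<'E'
from ov import *
f=load('top0'); g=load('side0')
R=np.radians
t=(.487,-.0205,R(-9.3)); b=R(-80)
i1=big(f,252,220,52,52,9);timer(i1,f,252,220,9,t,b)
i2=big(g,290,190,60,60,8);timer(i2,g,290,190,8,t,b)
i2=cv2.copyMakeBorder(i2,0,0,0,0,0)
h=max(i1.shape[0],i2.shape[0])
cat=lambda *I:np.hstack([cv2.copyMakeBorder(i,0,max(x.shape[0] for x in I)-i.shape[0],0,6,cv2.BORDER_CONSTANT) for i in I])
o=cat(i1,i2)
cv2.imwrite('pics/ov_t.png',cv2.resize(o,None,fx=.8,fy=.8,interpolation=cv2.INTER_AREA) if o.shape[1]>1000 else o); print(o.shape)
a=(.4926,.2705,R(-23.9))
i1=big(f,165,185,75,90,4);arm_(i1,f,165,185,4,a)
i2=big(g,230,265,115,80,4);arm_(i2,g,230,265,4,a)
cv2.imwrite('pics/ov_a.png',cat(i1,i2))
s=(.5695,-.2375,R(17.3))
i1=big(f,305,160,70,100,4);stand(i1,f,305,160,4,s)
i2=big(g,225,145,120,55,4);stand(i2,g,225,145,4,s)
cv2.imwrite('pics/ov_s.png',cat(i1,i2))
E
sed -i 's/52,52,9/52,52,7/;s/,252,220,9,/,252,220,7,/;s/60,60,8/60,60,6/;s/290,190,8,/290,190,6,/' ov1.py; python3 ov1.py
```

```text
(364, 736, 3)
```

View pics/ov_t.png

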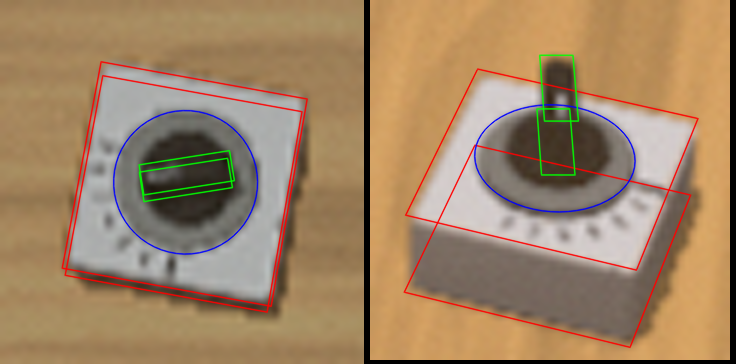

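View pics/ov_a.png

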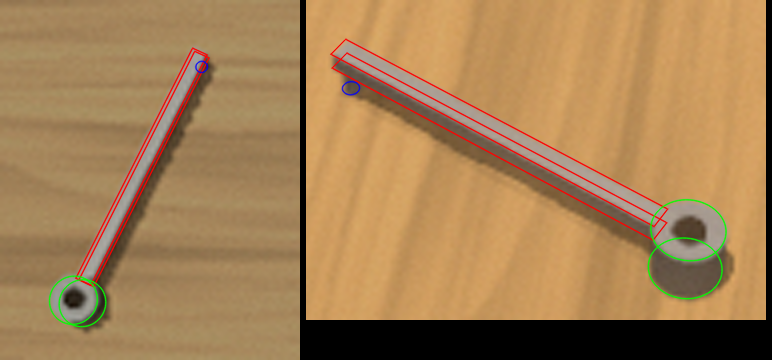

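View pics/ov_s.png

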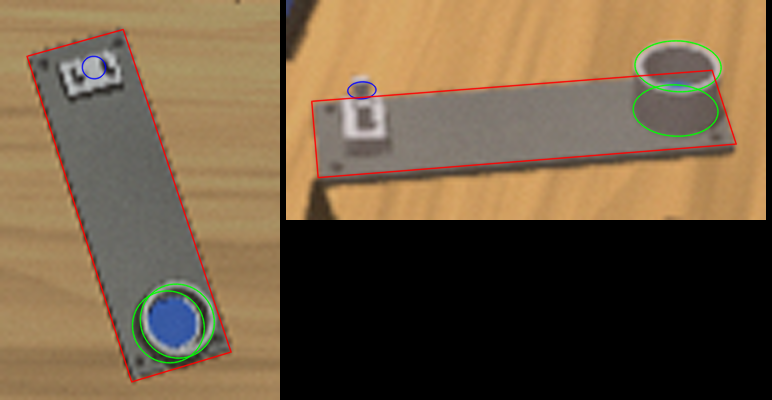

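The overlays agree to about 1 px in both views. The timer is at about (.486,-.020), with the knob's line at about 100° and its zero at about 171°. First I'll turn the tool to the knob's direction.

move_arm(series=[0, 0, 0, 0, 0, -0.985, 0, 0, 0, 0, 0, 0, -0.985, 0, 0, 0, 0, 0, 0, -0.985, 0, 0, 0, 0, 0, 0, -0.985, 0, 0, 0, 0, 0, 0, -0.985, 0, 0, 0, 0, 0, 0, -0.985, 0, 0, 0, 0, 0, 0, -0.985, 0, 0, 0, 0, 0, 0, -0.985, 0, 0, 0, 0, 0, 0, -0.985, 0, 0, 0, 0, 0, 0, -0.985, 0, 0, 0, 0, 0, 0, -0.985, 0, 0, 0, 0, 0, 0, -0.985, 0, 0, 0, 0, 0, 0, -0.985, 0, 0, 0, 0, 0, 0, -0.985, 0])

```text
time_s: 1.5
tcp_pos: [0.2247, -0.5828, 0.233]
tool_rot: [0.641, 0.768, 0.0, -0.0]
force: [-0.7, -0.2, -0.4]
finger_gap: 0.0868
```

move_arm(series=[0.925, 0.646, 0, 0, 0, 0, 0, 0.925, 0.646, 0, 0, 0, 0, 0, 0.925, 0.646, 0, 0, 0, 0, 0, 0.925, 0.646, 0, 0, 0, 0, 0, 0.925, 0.646, 0, 0, 0, 0, 0, 0.925, 0.646, 0, 0, 0, 0, 0, 0.925, 0.646, 0, 0, 0, 0, 0, 0.925, 0.646, 0, 0, 0, 0, 0, 0.925, 0.646, 0, 0, 0, 0, 0, 0.925, 0.646, 0, 0, 0, 0, 0, 0.925, 0.646, 0, 0, 0, 0, 0, 0.925, 0.646, 0, 0, 0, 0, 0, 0.925, 0.646, 0, 0, 0, 0, 0, 0.925, 0.646, 0, 0, 0, 0, 0, 0.925, 0.646, 0, 0, 0, 0, 0, 0.925, 0.646, 0, 0, 0, 0, 0, 0.925, 0.646, 0, 0, 0, 0, 0, 0.925, 0.646, 0, 0, 0, 0, 0, 0.925, 0.646, 0, 0, 0, 0, 0, 0.925, 0.646, 0, 0, 0, 0, 0])

```text
time_s: 3.5
tcp_pos: [0.4619, -0.07, 0.2333]
tool_rot: [0.642, 0.767, -0.0, -0.0]
force: [0.1, 0.6, -1.0]
finger_gap: 0.087
```

```bash
cat > d.py <<'E'
from h import *
from scipy.spatial.transform import Rotation as Ro
import sys
s=monitor.state(); R=Ro.from_quat(s['tool_rot']).as_matrix()
print('t',round(s['time_s'],2),'tcp',s['tcp_pos'].round(4),'phi',np.degrees(np.arctan2(R[1,0],R[0,0])).round(2),'z',R[:,2].round(4),'gap',round(s['finger_gap'],4),'q',s['q'].round(3))
print('F',s['force'].round(2),'Ft',(R.T@s['force']).round(2),'M',s['moment'].round(3))
if len(sys.argv)>3:
    p=np.array(list(map(float,sys.argv[1:4]))); print('units',(R.T@(p-s['tcp_pos'])/.025).round(3))
    if len(sys.argv)>4:
        a=np.radians(float(sys.argv[4])); X=np.array([np.cos(a),np.sin(a),0]);Z=np.array([0,0,-1.]);T=np.c_[X,np.cross(Z,X),Z]
        print('turn',(Ro.from_matrix(R.T@T).as_rotvec()/.1).round(3))
E
python3 d.py .486 -.0197 .234 100
```

```text
t 3.5 tcp [ 0.4619 -0.07    0.2333] phi 100.08 z [-5.e-04  2.e-04 -1.e+00] gap 0.087 q [-0.39   0.317  1.815 -0.     1.01  -0.566]
F [ 0.08  0.57 -0.97] Ft [0.55 0.18 0.97] M [-0.036 -0.118  0.056]
units [ 1.814  1.301 -0.027]
turn [-0.005 -0.003  0.015]
```

move_arm(series=[0.9, 0.65, 0, 0, 0, 0, 0, 0.91, 0.65, 0, 0, 0, 0, 0, 0, 0, 1, 0, 0, 0, 0.4, 0, 0, 1, 0, 0, 0, 0.4, 0, 0, 1, 0, 0, 0, 0.4, 0, 0, 1, 0, 0, 0, 0.4, 0, 0, 0.8, 0, 0, 0, 0.4, 0, 0, 0, 0, 0, 0, 0.4])

```text
time_s: 4.3
tcp_pos: [0.4838, -0.0205, 0.1112]
tool_rot: [0.642, 0.767, -0.001, -0.003]
force: [-0.4, -0.5, 0.5]
finger_gap: 0.0539
```

```bash
python3 d.py .486 -.0197 .075 100
python3 - <<'E'
from ov import *
R=np.radians
t=(.486,-.0197,R(-9.3)); b=R(-80)
g=grab_frame('side');save('side1',g);f=grab_frame('top');save('top1',f)
i=big(g,270,150,90,95,6);j=big(g,270,150,90,95,4)
timer(j,g,270,150,4,t,b)
s=monitor.state()['tcp_pos']
i=big(g,270,150,90,95,4)
for z in(-.011,.008,):
    q=(w2p(g,s+[0,0,z])-[270,150]+.5)*4; cv2.circle(j,tuple(q.astype(int)),2,(255,0,255),-1)
cv2.imwrite('pics/s1.png',np.hstack([i,j]))
E
```

```text
t 4.3 tcp [ 0.4838 -0.0205  0.1112] phi 100.08 z [-0.0063  0.0017 -1.    ] gap 0.0539 q [-0.274  0.545  1.887 -0.     0.716 -0.45 ]
F [-0.36 -0.5   0.47] Ft [-0.43 -0.44 -0.47] M [ 0.027 -0.09   0.052]
units [0.012 0.102 1.448]
turn [-0.059 -0.028  0.015]
```

View pics/s1.png

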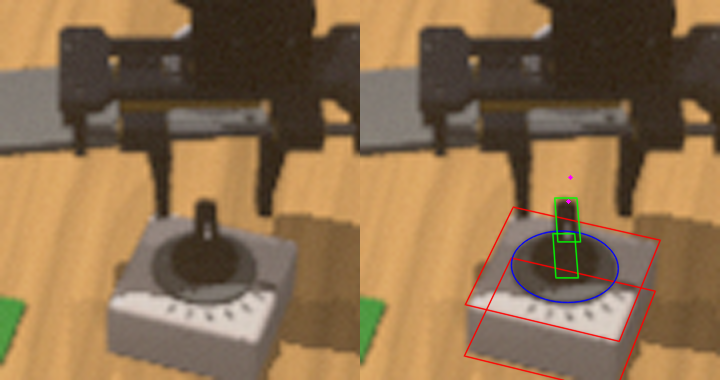

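move_arm(series=[0.01, 0.11, 0.4, 0, 0, 0, 0.4, 0, 0, 0.4, 0, 0, 0, 0.4, 0, 0, 0.4, 0, 0, 0, 0.4, 0, 0, 0.22, 0, 0, 0, 0.4, 0, 0, 0, 0, 0, 0, 0.4, 0, 0, 0, 0, 0, 0, 0.4], squeeze=8)

```text
time_s: 5.0
tcp_pos: [0.4884, -0.0203, 0.0779]
tool_rot: [0.642, 0.767, -0.0, -0.0]
force: [-0.5, 0.5, 0.2]
finger_gap: 0.0523
```

```bash
python3 d.py .486 -.0197 .075 100
```

```text
t 5.0 tcp [ 0.4884 -0.0203  0.0779] phi 100.09 z [-5.e-04  1.e-04 -1.e+00] gap 0.0523 q [-0.271  0.611  1.9   -0.     0.632 -0.447]
F [-0.46  0.45  0.23] Ft [ 0.52 -0.37 -0.23] M [-0.002 -0.078  0.024]
units [ 0.039 -0.091  0.115]
turn [-0.004 -0.002  0.015]
```

move_arm(series=[0, 0, 0, 0, 0, 0, 0.7, 0, 0, 0, 0, 0, 0, 0.9, 0, 0, 0, 0, 0, 0, 1, 0, 0, 0, 0, 0, 0, 1, 0, 0, 0, 0, 0, 0, 1], squeeze=8)

```text
time_s: 5.5
tcp_pos: [0.4886, -0.0203, 0.0782]
tool_rot: [0.642, 0.767, 0.0, 0.0]
force: [-0.2, -0.2, -0.3]
finger_gap: 0.0201
```

```bash
python3 d.py .486 -.0197 .075 100
```

```text
t 5.5 tcp [ 0.4886 -0.0203  0.0782] phi 100.09 z [ 3.e-04 -1.e-04 -1.e+00] gap 0.0201 q [-0.27   0.61   1.9    0.     0.632 -0.447]
F [-0.23 -0.22 -0.28] Ft [-0.18 -0.26  0.28] M [ 0.    -0.127  0.005]
units [ 0.042 -0.098  0.127]
turn [0.003 0.001 0.015]
```

move_arm(series=[0.03, -0.06, 0.1, 0, 0, 0, 1, 0, 0, 0, 0, 0, 0, 1, 0, 0, 0, 0, 0, 0, 1, 0, 0, 0, 0, 0, 0, 1], squeeze=8)

```text
time_s: 5.9
tcp_pos: [0.4867, -0.0199, 0.0757]
tool_rot: [0.642, 0.767, -0.0, -0.0]
force: [-2.2, -1.6, 5.3]
finger_gap: 0.0141
```

```bash
python3 d.py .486 -.0197 .075 100
```

```text
t 5.9 tcp [ 0.4867 -0.0199  0.0757] phi 100.1 z [-2.e-04 -2.e-04 -1.e+00] gap 0.0141 q [-0.271  0.614  1.905 -0.     0.623 -0.447]
F [-2.17 -1.62  5.3 ] Ft [-1.22 -2.42 -5.3 ] M [-0.184  0.172  0.008]
units [ 0.014 -0.028  0.029]
turn [-0.002  0.002  0.017]
```

move_arm(series=[0, 0, 0, 0, 0, 0, 1, 0, 0, 0, 0, 0, 0, 1, 0, 0, 0, 0, 0, -0.4, 1, 0, 0, 0, 0, 0, -0.6, 1, 0, 0, 0, 0, 0, -0.6, 1, 0, 0, 0, 0, 0, -0.6, 1, 0, 0, 0, 0, 0, -0.6, 1, 0, 0, 0, 0, 0, -0.6, 1, 0, 0, 0, 0, 0, -0.6, 1, 0, 0, 0, 0, 0, 0, 1, 0, 0, 0, 0, 0, 0, 1], squeeze=20)

```text
time_s: 7.0
tcp_pos: [0.4861, -0.0201, 0.0757]
tool_rot: [0.477, 0.879, -0.001, -0.001]
force: [-3.3, -2.0, 6.5]
finger_gap: 0.014
```

```bash
python3 d.py .486 -.0197 .075 100
```

```text
t 7.0 tcp [ 0.4861 -0.0201  0.0757] phi 123.04 z [-1.5e-03 -5.0e-04 -1.0e+00] gap 0.014 q [-2.710e-01  6.140e-01  1.906e+00 -1.000e-03  6.240e-01 -8.470e-01]
F [-3.28 -2.    6.46] Ft [ 0.12 -3.85 -6.46] M [-0.489  0.374  0.037]
units [0.017 0.005 0.029]
turn [-1.600e-02 -1.000e-03  4.022e+00]
```

move_arm(series=[0, 0, 0, 0, 0, -0.6, 1, 0, 0, 0, 0, 0, -0.6, 1, 0, 0, 0, 0, 0, -0.6, 1, 0, 0, 0, 0, 0, -0.6, 1, 0, 0, 0, 0, 0, -0.6, 1, 0, 0, 0, 0, 0, -0.6, 1, 0, 0, 0, 0, 0, -0.6, 1, 0, 0, 0, 0, 0, -0.6, 1, 0, 0, 0, 0, 0, -0.6, 1, 0, 0, 0, 0, 0, -0.6, 1, 0, 0, 0, 0, 0, -0.6, 1, 0, 0, 0, 0, 0, -0.6, 1, 0, 0, 0, 0, 0, 0, 1, 0, 0, 0, 0, 0, 0, 1])

```text
time_s: 8.4
tcp_pos: [0.4854, -0.021, 0.0757]
tool_rot: [0.136, 0.991, -0.001, -0.001]
force: [-5.9, -6.9, 7.4]
finger_gap: 0.014
```

```bash
python3 d.py .486 -.0197 .075 171
```

```text
t 8.4 tcp [ 0.4854 -0.021   0.0757] phi 164.36 z [-0.0031 -0.0017 -1.    ] gap 0.014 q [-0.272  0.613  1.906 -0.004  0.624 -1.567]
F [-5.9  -6.93  7.35] Ft [ 3.84 -8.28 -7.32] M [-1.247  0.667  0.017]
units [-0.007  0.057  0.029]
turn [-0.024 -0.026 -1.159]
```

move_arm(series=[0, 0, 0, 0, 0, -0.4, 1, 0, 0, 0, 0, 0, -0.4, 1, 0, 0, 0, 0, 0, 0, 1, 0, 0, 0, 0, 0, 0, 1])

```text
time_s: 8.8
tcp_pos: [0.4854, -0.0211, 0.0757]
tool_rot: [0.096, 0.995, -0.001, -0.001]
force: [-5.0, -7.9, 7.6]
finger_gap: 0.014
```

```bash
python3 d.py .486 -.0197 .075 171
```

```text
t 8.8 tcp [ 0.4854 -0.0211  0.0757] phi 168.95 z [-0.0031 -0.0019 -1.    ] gap 0.014 q [-0.272  0.613  1.906 -0.005  0.624 -1.647]
F [-5.03 -7.91  7.57] Ft [ 3.44 -8.74 -7.54] M [-1.314  0.772  0.035]
units [-0.011  0.061  0.029]
turn [-0.024 -0.027 -0.358]
```

move_arm(series=[0, -0.04, 0, 0, 0, -0.2, 1, 0, 0, 0, 0, 0, -0.2, 1, 0, 0, 0, 0, 0, 0, 1, 0, 0, 0, 0, 0, 0, 1])

```text
time_s: 9.2
tcp_pos: [0.4854, -0.0213, 0.0757]
tool_rot: [0.078, 0.997, -0.0, -0.001]
force: [-4.5, -4.5, 7.7]
finger_gap: 0.0136
```

```bash
python3 d.py .486 -.0197 .075 171
```

```text
t 9.2 tcp [ 0.4854 -0.0213  0.0757] phi 171.07 z [-2.6e-03 -2.0e-04 -1.0e+00] gap 0.0136 q [-0.274  0.613  1.907 -0.002  0.624 -1.687]
F [-4.52 -4.48  7.72] Ft [ 3.79 -5.14 -7.71] M [-0.694  0.546 -0.355]
units [-0.014  0.066  0.029]
turn [-0.006 -0.026  0.013]
```

move_arm(series=[0, 0, 0, 0, 0, -0.2, 1, 0, 0, 0, 0, 0, -0.2, 1, 0, 0, 0, 0, 0, 0, 1, 0, 0, 0, 0, 0, 0, 1])

```text
time_s: 9.6
tcp_pos: [0.4855, -0.0212, 0.0757]
tool_rot: [0.058, 0.998, -0.0, -0.001]
force: [-3.4, -4.7, 6.3]
finger_gap: 0.0143
```

```bash
python3 d.py .486 -.0197 .075 171
```

```text
t 9.6 tcp [ 0.4855 -0.0212  0.0757] phi 173.31 z [-0.0025  0.     -1.    ] gap 0.0143 q [-2.740e-01  6.130e-01  1.907e+00 -1.000e-03  6.240e-01 -1.727e+00]
F [-3.39 -4.74  6.3 ] Ft [ 2.83 -5.1  -6.29] M [-0.774  0.53  -0.558]
units [-0.014  0.064  0.027]
turn [-0.003 -0.025  0.402]
```

The moment jumped from about 0.03 to -0.56 N m near 170°, so the stop is reached. Opening, lifting clear and checking.

move_arm(series=[0, 0, 0, 0, 0, 0, 0.5, 0, 0, 0, 0, 0, 0, 0.4, 0, 0, 0, 0, 0, 0, 0.4, 0, 0, 0, 0, 0, 0, 0.4, 0, 0, -0.5, 0, 0, 0, 0.4, 0, 0, -1, 0, 0, 0, 0.4, 0, 0, -1, 0, 0, 0, 0.4, 0, 0, -1, 0, 0, 0, 0.4, 0, 0, -1, 0, 0, 0, 0.4, 0, 0, -0.5, 0, 0, 0, 0.2])

```text
time_s: 10.6
tcp_pos: [0.4877, -0.0208, 0.2025]
tool_rot: [0.057, 0.998, -0.0, 0.002]
force: [-0.2, -0.7, -0.6]
finger_gap: 0.055
```

```bash
python3 d.py .4925 .2707 .2 156
python3 - <<'E'
from ov import *
R=np.radians
t=(.486,-.0207,R(-9.3)); b=R(-9.3)
f=grab_frame('top');save('top2',f);g=grab_frame('side');save('side2',g)
i=big(f,252,220,52,52,7);i2=big(g,290,190,60,60,6)
o=i2.copy();timer(o,g,290,190,6,t,b)
cv2.imwrite('pics/t2.png',np.hstack([i2,o]))
cv2.imwrite('pics/t2b.png',i)
E
```

```text
t 10.6 tcp [ 0.4877 -0.0208  0.2025] phi 173.45 z [ 3.4e-03 -8.0e-04 -1.0e+00] gap 0.055 q [-0.272  0.389  1.805  0.     0.944 -1.729]
F [-0.22 -0.72 -0.55] Ft [ 0.14 -0.74  0.55] M [ 0.053 -0.163  0.023]
units [ 1.141 11.606  0.092]
turn [2.000e-03 3.500e-02 3.045e+00]
```

View pics/t2.png

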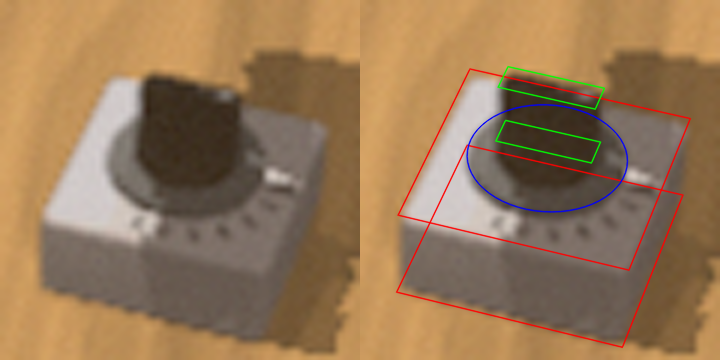

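The knob bar now lies along the box edge towards the longest tick, which is zero. Next is the press arm.

move_arm(series=[0.095, 0.967, 0, 0, 0, 0, 0.4, 0.095, 0.967, 0, 0, 0, 0, 0.4, 0.095, 0.967, 0, 0, 0, 0, 0.4, 0.095, 0.967, 0, 0, 0, 0, 0.4, 0.095, 0.967, 0, 0, 0, 0, 0.4, 0.095, 0.967, 0, 0, 0, 0, 0.4, 0.095, 0.967, 0, 0, 0, 0, 0.4, 0.095, 0.967, 0, 0, 0, 0, 0.4, 0.095, 0.967, 0, 0, 0, 0, 0.4, 0.095, 0.967, 0, 0, 0, 0, 0.4, 0.095, 0.967, 0, 0, 0, 0, 0.4, 0.095, 0.967, 0, 0, 0, 0, 0.4, 0, 0, 0, 0, 0, 0.76, 0.4, 0, 0, 0, 0, 0, 0.76, 0.4, 0, 0, 0, 0, 0, 0.76, 0.4, 0, 0, 0, 0, 0, 0.76, 0.4, 0, 0, 0, 0, 0, 0, 0.4, 0, 0, 0, 0, 0, 0, 0.4])

```text
time_s: 12.5
tcp_pos: [0.4911, 0.2705, 0.1996]
tool_rot: [0.207, 0.978, -0.0, -0.001]
force: [-0.7, -0.0, -0.8]
finger_gap: 0.0526
```

```bash
python3 d.py .4927 .2703 .08 156
python3 - <<'E'
from ov import *
f=grab_frame('top');save('top3',f)
R=np.radians
t=(.486,-.0210,R(-9.3)); b=R(-9.3)
i=big(f,252,220,52,52,7);o=i.copy();timer(o,f,252,220,7,t,b)
cv2.imwrite('pics/t3.png',np.hstack([i,o]))
E
```

```text
t 12.5 tcp [0.4911 0.2705 0.1996] phi 156.1 z [-1.7e-03 -5.0e-04 -1.0e+00] gap 0.0526 q [ 0.304  0.485  1.63   0.     1.028 -0.849]
F [-0.67 -0.01 -0.8 ] Ft [ 0.61 -0.28  0.8 ] M [ 0.037 -0.078 -0.027]
units [-0.068  0.022  4.782]
turn [-0.011 -0.014  0.017]
```

View pics/t3.png

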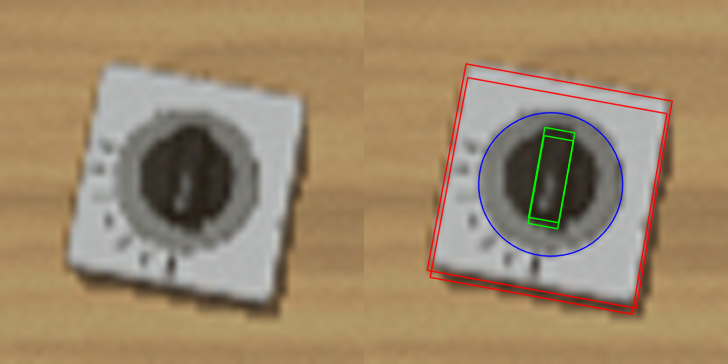

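The white line, at crop (186,172) to (182,210), points at the longest tick at (171,265), so the knob is at zero. Descending over the bar.

move_arm(series=[-0.06, 0.02, 0.9, 0, 0, 0, 0.4, 0, 0, 0.9, 0, 0, 0, 0.4, 0, 0, 0.9, 0, 0, 0, 0.4, 0, 0, 0.9, 0, 0, 0, 0.4, 0, 0, 0.9, 0, 0, 0, 0.4, 0, 0, 0.9, 0, 0, 0, 0.4, 0, 0, 0, 0, 0, 0, 0.4, 0, 0, 0, 0, 0, 0, 0.4])

```text
time_s: 13.35
tcp_pos: [0.4931, 0.2705, 0.0654]
tool_rot: [0.208, 0.978, -0.0, -0.0]
force: [-0.2, -0.1, 0.4]
finger_gap: 0.0524
```

```bash
python3 d.py .4927 .2703 .018 156.1
python3 - <<'E'
from ov import *
g=grab_frame('side');save('side4',g)
a=(.4926,.2705,np.radians(-23.9))
i=big(g,230,235,115,110,5)
s=monitor.state()['tcp_pos']
arm_(i,g,230,235,5,a)
for z in(-.011,.026-s[2]):
    q=(w2p(g,s+[0,0,z])-[230,235]+.5)*5; cv2.circle(i,tuple(q.astype(int)),2,(255,0,255),-1)
cv2.imwrite('pics/s4.png',i)
E
```

```text
t 13.35 tcp [0.4931 0.2705 0.0654] phi 156.03 z [-9.e-04 -2.e-04 -1.e+00] gap 0.0524 q [ 0.303  0.691  1.719  0.     0.733 -0.849]
F [-0.22 -0.14  0.41] Ft [ 0.14 -0.22 -0.41] M [ 0.048 -0.16   0.026]
units [ 0.011 -0.011  1.895]
turn [-0.006 -0.007 -0.013]
```

View pics/s4.png

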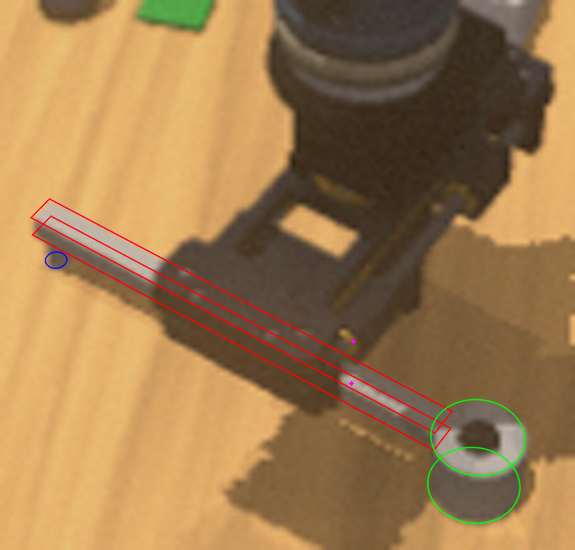

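Run:
```python
from ov import *
g=load('side4')
i=big(g,230,235,115,110,5)
s=monitor.state()['tcp_pos']
P=pose(s[0],s[1],np.radians(156.03))
for y0,y1 in((.026,.041),(-.041,-.026)):
  for z in(.054,.1,.125): poly(i,g,rect(P,-.0095,.0095,y0,y1,z),230,235,5,(255,0,255))
poly(i,g,rect(P,-.0375,.0375,-.095,.095,.125),230,235,5,(0,255,255))
cv2.imwrite('pics/s4b.png',i)
```

View pics/s4b.png

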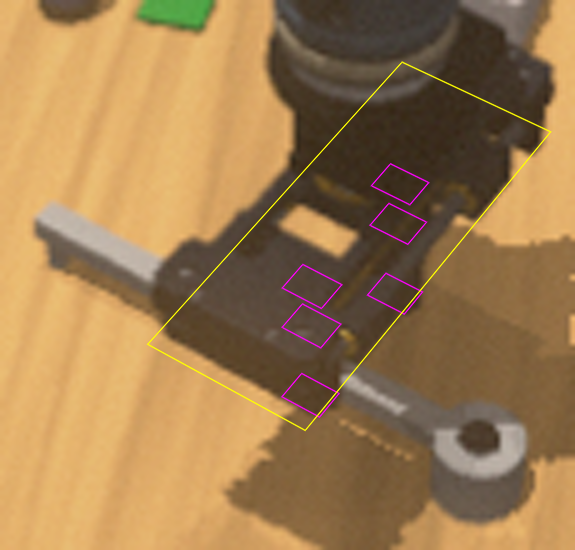

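move_arm(series=[0.01, -0.01, 0.5, 0, 0, 0, 0.4, 0, 0, 0.5, 0, 0, 0, 0.4, 0, 0, 0.4, 0, 0, 0, 0.4, 0, 0, 0.3, 0, 0, 0, 0.4, 0, 0, 0.15, 0, 0, 0, 0.4, 0, 0, 0, 0, 0, 0, 0.4, 0, 0, 0, 0, 0, 0, 0.4], squeeze=8)

```text
time_s: 14.1
tcp_pos: [0.493, 0.2704, 0.0193]
tool_rot: [0.208, 0.978, 0.0, 0.0]
force: [0.5, -0.6, 0.7]
finger_gap: 0.0521
```

```bash
python3 d.py .4927 .2703 .018 156.1
```

```text
t 14.1 tcp [0.493  0.2704 0.0193] phi 156.01 z [ 1.e-04  0.e+00 -1.e+00] gap 0.0521 q [ 0.303  0.77   1.733  0.     0.638 -0.849]
F [ 0.46 -0.64  0.73] Ft [-0.68 -0.4  -0.73] M [ 0.085 -0.104  0.032]
units [ 0.008 -0.009  0.051]
turn [ 0.001  0.001 -0.016]
```

move_arm(series=[0, 0, 0, 0, 0, 0, 0.7, 0, 0, 0, 0, 0, 0, 0.8, 0, 0, 0, 0, 0, 0, 0.9, 0, 0, 0, 0, 0, 0, 1, 0, 0, 0, 0, 0, 0, 1, 0, 0, 0, 0, 0, 0, 1, 0, 0, 0, 0, 0, 0, 1, 0, 0, 0, 0, 0, 0, 1], squeeze=5)

```text
time_s: 14.9
tcp_pos: [0.4927, 0.2701, 0.0193]
tool_rot: [0.208, 0.978, -0.0, -0.0]
force: [-0.2, -1.6, 1.9]
finger_gap: 0.0136
```

```bash
python3 d.py .4927 .2703 .018 156.1
```

```text
t 14.9 tcp [0.4927 0.2701 0.0193] phi 156.02 z [-5.e-04 -4.e-04 -1.e+00] gap 0.0136 q [ 0.303  0.77   1.734 -0.     0.639 -0.849]
F [-0.17 -1.63  1.91] Ft [-0.51 -1.56 -1.91] M [-0.137 -0.07   0.039]
units [0.002 0.007 0.053]
turn [-0.006 -0.003 -0.014]
```

move_arm(series=[0, 0, 0, 0, 0, 0, 1, 0, 0, 0, 0, 0, 0, 1, 0, 0, 0, 0, 0, 0, 1, 0, 0, 0, 0, 0, 0, 1], squeeze=50)

```text
time_s: 15.3
tcp_pos: [0.4927, 0.2702, 0.0193]
tool_rot: [0.208, 0.978, -0.0, -0.0]
force: [-0.4, -3.1, 2.6]
finger_gap: 0.0134
```

```bash
python3 d.py
```

```text
t 15.3 tcp [0.4927 0.2702 0.0193] phi 156.01 z [-4.e-04 -3.e-04 -1.e+00] gap 0.0134 q [ 0.303  0.77   1.733 -0.     0.639 -0.849]
F [-0.39 -3.07  2.6 ] Ft [-0.9  -2.96 -2.6 ] M [-0.296 -0.095 -0.013]
```

move_arm(series=[0, 0, -0.1, 0, 0, 0, 1, 0, 0, -0.2, 0, 0, 0, 1, 0, 0, -0.2, 0, 0, 0, 1, 0, 0, -0.1, 0, 0, 0, 1, 0, 0, 0, 0, 0, 0, 1, 0, 0, 0, 0, 0, 0, 1, 0, 0, 0, 0, 0, 0, 1])

```text
time_s: 16.0
tcp_pos: [0.4927, 0.2704, 0.0342]
tool_rot: [0.208, 0.978, -0.0, -0.0]
force: [0.8, -0.1, -6.1]
finger_gap: 0.0137
```

```bash
python3 d.py
python3 - <<'E'
from ov import *
g=grab_frame('side');save('side5',g)
s=monitor.state()['tcp_pos']
a=(s[0],s[1],np.radians(-23.9))
i=big(g,230,235,115,110,5)
o=i.copy();arm_(o,g,230,235,5,a,s[2]-.0193)
cv2.imwrite('pics/s5.png',cv2.resize(np.hstack([i,o]),None,fx=.69,fy=.69,interpolation=cv2.INTER_AREA))
E
```

```text
t 16.0 tcp [0.4927 0.2704 0.0342] phi 156.0 z [-3.e-04 -0.e+00 -1.e+00] gap 0.0137 q [ 0.303  0.744  1.73   0.     0.668 -0.849]
F [ 0.84 -0.1  -6.09] Ft [-0.81  0.25  6.09] M [ 0.028 -0.159  0.04 ]
```

View pics/s5.png

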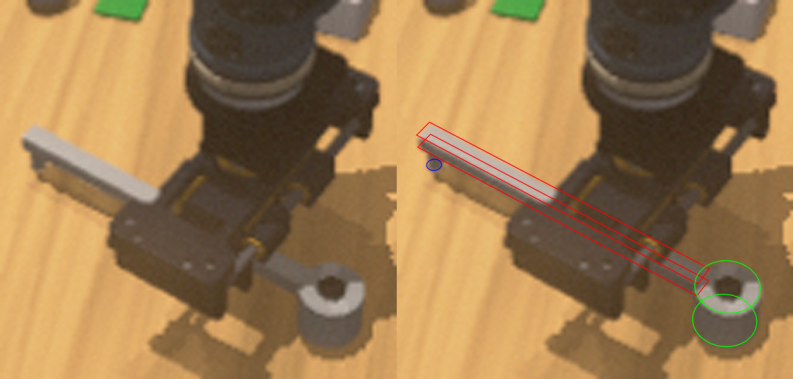

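move_arm(series=[0, 0, -0.2, 0, 0, 0, 1, 0, 0, -0.4, 0, 0, 0, 1, 0, 0, -0.5, 0, 0, 0, 1, 0, 0, -0.5, 0, 0, 0, 1, 0, 0, -0.5, 0, 0, 0, 1, 0, 0, -0.5, 0, 0, 0, 1, 0, 0, -0.5, 0, 0, 0, 1, 0, 0, -0.5, 0, 0, 0, 1, 0, 0, -0.5, 0, 0, 0, 1, 0, 0, -0.5, 0, 0, 0, 1, 0, 0, -0.5, 0, 0, 0, 1, 0, 0, -0.5, 0, 0, 0, 1, 0, 0, -0.5, 0, 0, 0, 1, 0, 0, -0.5, 0, 0, 0, 1, 0, 0, -0.4, 0, 0, 0, 1, 0, 0, -0.2, 0, 0, 0, 1, 0, 0, -0.1, 0, 0, 0, 1, 0, 0, 0, 0, 0, 0, 1, 0, 0, 0, 0, 0, 0, 1], squeeze=55)

```text
time_s: 17.95
tcp_pos: [0.4924, 0.2702, 0.2163]
tool_rot: [0.208, 0.978, -0.0, -0.001]
force: [0.7, -0.2, -4.2]
finger_gap: 0.0135
```

```bash
python3 d.py .5695 -.2375 .21 -162.8
python3 - <<'E'
from ov import *
for n in('side','top'):
    g=grab_frame(n);save(n+'6',g)
s=monitor.state()['tcp_pos']
a=(s[0],s[1],np.radians(-24))
g=load('side6');f=load('top6')
i=big(g,225,190,130,130,3);o=i.copy();arm_(o,g,225,190,3,a,s[2]-.0193)
cv2.imwrite('pics/s6.png',np.hstack([i,o]))
E
```

```text
t 17.95 tcp [0.4924 0.2702 0.2163] phi 156.0 z [-1.2e-03 -4.0e-04 -1.0e+00] gap 0.0135 q [ 0.303  0.464  1.611 -0.     1.068 -0.849]
F [ 0.7  -0.2  -4.25] Ft [-0.72  0.11  4.25] M [ 0.089 -0.126  0.031]
units [-11.075 -17.301   0.255]
turn [-5.00e-03 -1.20e-02 -7.19e+00]
```

View pics/s6.png

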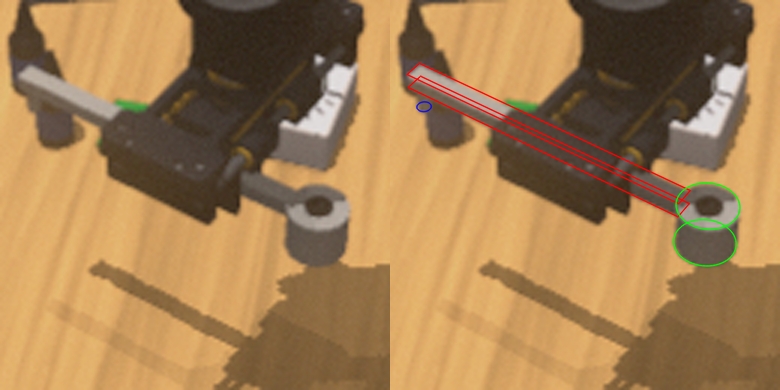

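move_arm(series=[-0.11, -0.17, 0, 0, 0, 0, 1, -0.22, -0.34, 0, 0, 0, 0, 1, -0.33, -0.51, 0, 0, 0, 0, 1, -0.43, -0.672, 0, 0, 0, 0, 1, -0.43, -0.672, 0, 0, 0, 0, 1, -0.43, -0.672, 0, 0, 0, 0, 1, -0.43, -0.672, 0, 0, 0, 0, 1, -0.43, -0.672, 0, 0, 0, 0, 1, -0.43, -0.672, 0, 0, 0, 0, 1, -0.43, -0.672, 0, 0, 0, 0, 1, -0.43, -0.672, 0, 0, 0, 0, 1, -0.43, -0.672, 0, 0, 0, 0, 1, -0.43, -0.672, 0, 0, 0, 0, 1, -0.43, -0.672, 0, 0, 0, 0, 1, -0.43, -0.672, 0, 0, 0, 0, 1, -0.43, -0.672, 0, 0, 0, 0, 1, -0.43, -0.672, 0, 0, 0, 0, 1, -0.43, -0.672, 0, 0, 0, 0, 1, -0.43, -0.672, 0, 0, 0, 0, 1, -0.43, -0.672, 0, 0, 0, 0, 1])

```text
time_s: 20.05
tcp_pos: [0.5478, -0.097, 0.2168]
tool_rot: [0.208, 0.978, -0.0, -0.0]
force: [0.4, 0.6, -5.4]
finger_gap: 0.0134
```

move_arm(series=[-0.43, -0.672, 0, 0, 0, 0, 1, -0.43, -0.672, 0, 0, 0, 0, 1, -0.43, -0.672, 0, 0, 0, 0, 1, -0.43, -0.672, 0, 0, 0, 0, 1, -0.43, -0.672, 0, 0, 0, 0, 1, -0.36, -0.56, 0, 0, 0, 0, 1, -0.27, -0.43, 0, 0, 0, 0, 1, -0.19, -0.3, 0, 0, 0, 0, 1, -0.1, -0.16, 0, 0, 0, 0, 1, 0, 0, 0, 0, 0, 0, 1, 0, 0, 0, 0, 0, 0, 1])

```text
time_s: 21.15
tcp_pos: [0.5694, -0.2351, 0.2167]
tool_rot: [0.208, 0.978, 0.0, -0.0]
force: [-0.5, 0.7, -4.3]
finger_gap: 0.0132
```

move_arm(series=[0, 0, 0, 0, 0, -0.2, 1, 0, 0, 0, 0, 0, -0.4, 1, 0, 0, 0, 0, 0, -0.5, 1, 0, 0, 0, 0, 0, -0.6, 1, 0, 0, 0, 0, 0, -0.6, 1, 0, 0, 0, 0, 0, -0.6, 1, 0, 0, 0, 0, 0, -0.6, 1, 0, 0, 0, 0, 0, -0.6, 1, 0, 0, 0, 0, 0, -0.6, 1, 0, 0, 0, 0, 0, -0.6, 1, 0, 0, 0, 0, 0, -0.6, 1, 0, 0, 0, 0, 0, -0.5, 1, 0, 0, 0, 0, 0, -0.4, 1, 0, 0, 0, 0, 0, -0.25, 1, 0, 0, 0, 0, 0, -0.1, 1, 0, 0, 0, 0, 0, 0, 1, 0, 0, 0, 0, 0, 0, 1])

```text
time_s: 22.85
tcp_pos: [0.5696, -0.2358, 0.2168]
tool_rot: [-0.148, 0.989, 0.0, -0.0]
force: [0.5, -0.7, -5.2]
finger_gap: 0.0136
```

```bash
python3 d.py .5695 -.2375 .1193 -162.8
python3 - <<'E'
from ov import *
for n in('side','top'):
    g=grab_frame(n);save(n+'7',g)
s=monitor.state()['tcp_pos']
R=np.radians
a=(s[0],s[1],R(17.2))
st=(.5695,-.2375,R(17.3))
g=load('side7');f=load('top7')
i=big(g,205,90,150,130,5);arm_(i,g,205,90,5,a,s[2]-.0193);stand(i,g,205,90,5,st)
cv2.imwrite('pics/s7.png',i)
cv2.imwrite('pics/t7.png',big(f,290,140,110,130,4))
E
```

```text
t 22.85 tcp [ 0.5696 -0.2358  0.2168] phi -163.03 z [-0.e+00  1.e-04 -1.e+00] gap 0.0136 q [-0.574  0.535  1.472  0.     1.135 -2.44 ]
F [ 0.49 -0.69 -5.25] Ft [-0.27 -0.8   5.25] M [ 0.088 -0.133  0.015]
units [ 0.024 -0.065  3.901]
turn [ 0.001  0.    -0.041]
```

View pics/s7.png

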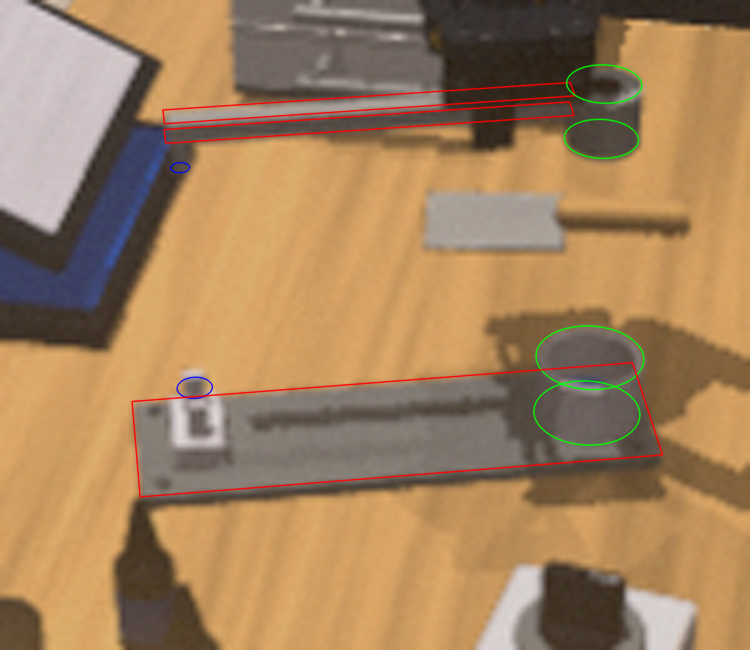

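View pics/t7.png

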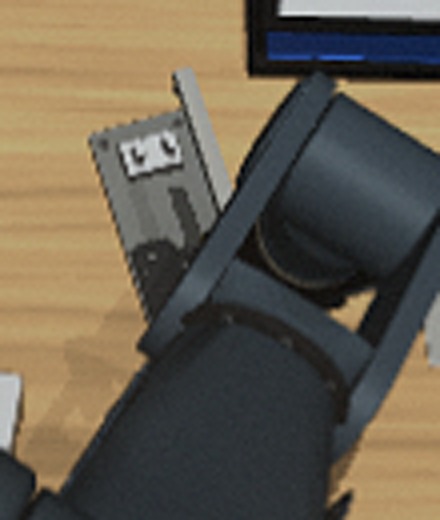

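move_arm(series=[0.01, -0.08, 0.2, 0, 0, -0.03, 1, 0, 0, 0.4, 0, 0, 0, 1, 0, 0, 0.5, 0, 0, 0, 1, 0, 0, 0.5, 0, 0, 0, 1, 0, 0, 0.5, 0, 0, 0, 1, 0, 0, 0.5, 0, 0, 0, 1, 0, 0, 0.5, 0, 0, 0, 1, 0, 0, 0.4, 0, 0, 0, 1, 0, 0, 0.25, 0, 0, 0, 1, 0, 0, 0.1, 0, 0, 0, 1, 0, 0, 0.04, 0, 0, 0, 1, 0, 0, 0, 0, 0, 0, 1, 0, 0, 0, 0, 0, 0, 1])

```text
time_s: 24.25
tcp_pos: [0.5704, -0.2382, 0.1202]
tool_rot: [-0.149, 0.989, -0.0, 0.001]
force: [0.1, -0.1, -5.2]
finger_gap: 0.0131
```

```bash
python3 d.py .5697 -.2380 .1193 -162.8
python3 - <<'E'
from ov import *
for n in('side','top'):
    g=grab_frame(n);save(n+'8',g)
s=monitor.state()['tcp_pos']
R=np.radians
a=(s[0],s[1],R(17.2))
g=load('side8');f=load('top8')
i=big(g,215,95,130,105,6);cv2.imwrite('pics/s8.png',i)
o=i.copy();arm_(o,g,215,95,6,a,s[2]-.0193)
cv2.imwrite('pics/s8o.png',o)
cv2.imwrite('pics/t8.png',big(f,290,140,110,130,4))
E
```

```text
t 24.25 tcp [ 0.5704 -0.2382  0.1202] phi -162.85 z [ 1.1e-03 -7.0e-04 -1.0e+00] gap 0.0131 q [-0.576  0.659  1.547  0.     0.934 -2.446]
F [ 0.12 -0.15 -5.16] Ft [-0.07 -0.17  5.16] M [ 0.171 -0.158 -0.015]
units [0.023 0.014 0.035]
turn [-0.01   0.009 -0.01 ]
```

View pics/s8.png

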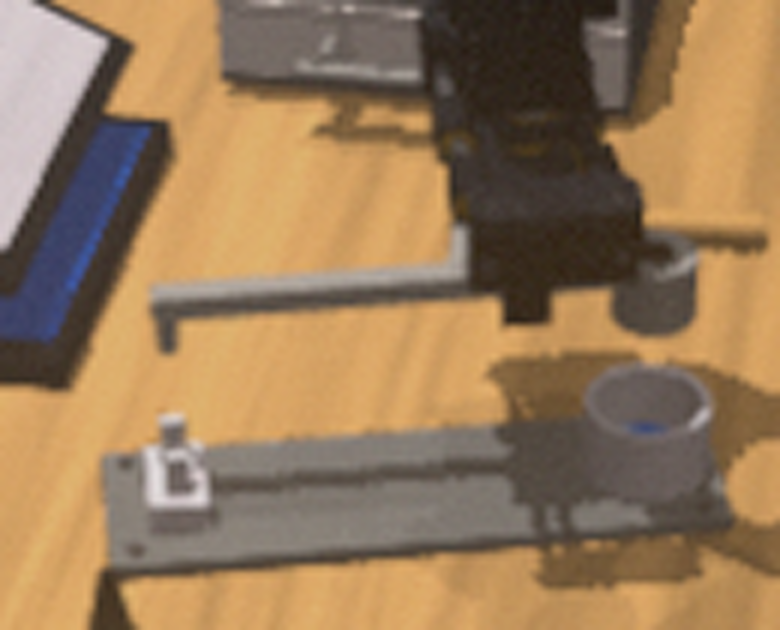

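View pics/s8o.png

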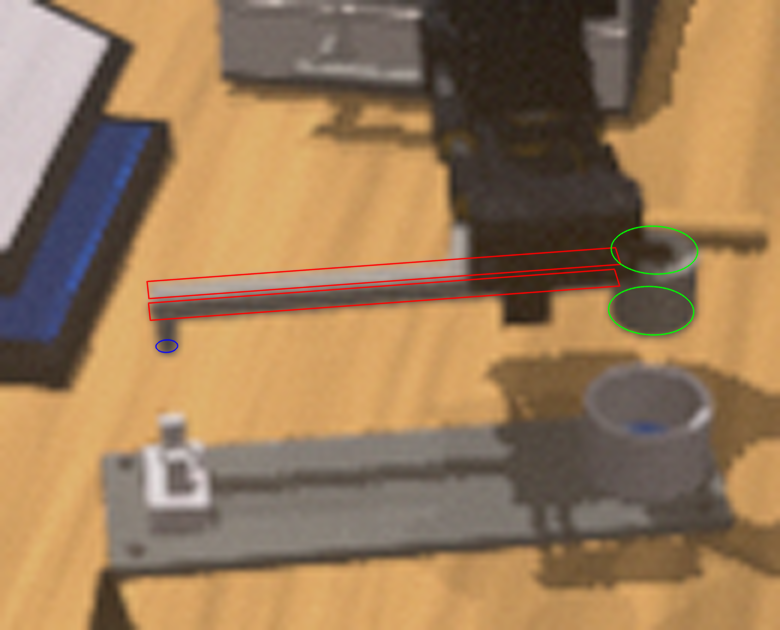

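View pics/t8.png

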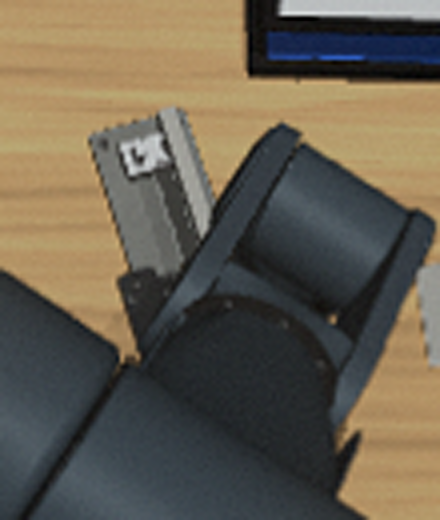

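Run:
```python
from ov import *
g=load('side8')
c=lambda x,y:(x/6+214.5,y/6+94.5)
s=monitor.state()['tcp_pos'];z=s[2]-.0193
W=p2w(g,*c(654,310),z);T=p2w(g,*c(167,346),z);C=p2w(g,*c(648.5,400),.05)
print('weight',W,'pin',T,'cup',C); d=(T-W)[:2];print(np.hypot(*d),np.degrees(np.arctan2(d[1],d[0])))
for p in((172,419),(178,462)):print('prong',p2w(g,*c(*p),.05))
print('expected tcp weight',s[:2]-.062*np.array([np.cos(.3),np.sin(.3)]))
# expected px: pin/weight straight above
i=big(g,215,95,130,105,6)
st=(.5702,-.2365,np.radians(17.2))
stand(i,g,215,95,6,st)
P=pose(*st)
for y in(-.018,-.010,.010,.018): poly(i,g,rect(P,.160,.172,y-.0005,y+.0005,.05),215,95,6,(255,0,255))
cv2.imwrite('pics/s8s.png',i)
f=load('top8');i=big(f,300,160,60,70,8);st=(.5695,-.2385,np.radians(17.2));P=pose(*st)
stand(i,f,300,160,8,st);arm_(i,f,300,160,8,(s[0],s[1],np.radians(17.15)),z)
for y in(-.018,-.010,.010,.018): poly(i,f,rect(P,.160,.172,y-.0005,y+.0005,.05),300,160,8,(255,0,255))
cv2.imwrite('pics/t8s.png',i)
```

```text
weight [ 0.50947431 -0.2566649   0.10082282] pin [ 0.72844962 -0.18877668  0.10082282] cup [ 0.50954418 -0.25454418  0.05      ]
0.22925749047212676 17.22483823364648
prong [ 0.73138562 -0.20021048  0.05      ]
prong [ 0.72075499 -0.16772544  0.05      ]
expected tcp weight [ 0.51103476 -0.25642043]
```

View pics/s8s.png

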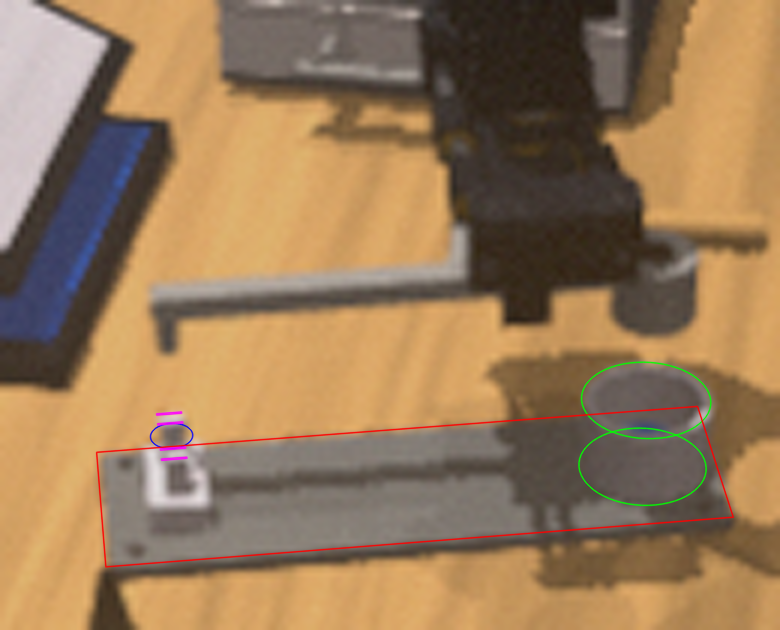

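View pics/t8s.png

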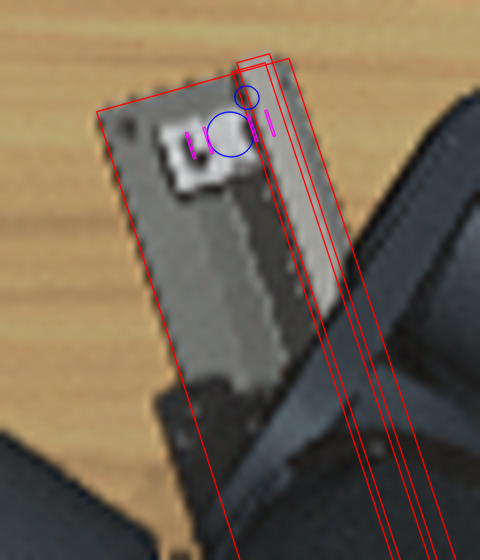

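Both views show the arm about 2 mm towards the stand's -y side: weight against cup is -2.1 mm and pin against fork is -1.7 mm. I'll correct that.

move_arm(series=[0.02, 0.04, 0.02, 0, 0, 0, 1, 0, 0.05, 0.01, 0, 0, 0, 1, 0, 0, 0, 0, 0, 0, 1, 0, 0, 0, 0, 0, 0, 1, 0, 0, 0, 0, 0, 0, 1, 0, 0, 0, 0, 0, 0, 1, 0, 0, 0, 0, 0, 0, 1])

```text
time_s: 25.05
tcp_pos: [0.5688, -0.2359, 0.1188]
tool_rot: [-0.149, 0.989, -0.0, 0.0]
force: [0.9, 0.3, -5.2]
finger_gap: 0.0134
```

```bash
python3 d.py .5697 -.2363 .1193 -162.8
python3 - <<'E'
from ov import *
for n in('side','top'):
    g=grab_frame(n);save(n+'9',g)
g=load('side9');f=load('top9');s=monitor.state()['tcp_pos']
i=big(g,215,95,130,105,6);cv2.imwrite('pics/s9.png',i)
cv2.imwrite('pics/t9.png',f['image'][:,:,::-1])
E
```

```text
t 25.05 tcp [ 0.5688 -0.2359  0.1188] phi -162.86 z [ 0. -0. -1.] gap 0.0134 q [-0.574  0.659  1.553 -0.     0.929 -2.444]
F [ 0.92  0.32 -5.2 ] Ft [-0.97  0.03  5.2 ] M [ 0.1   -0.119  0.001]
units [-0.028 -0.024 -0.02 ]
turn [-0.    0.   -0.01]
```

View pics/s9.png

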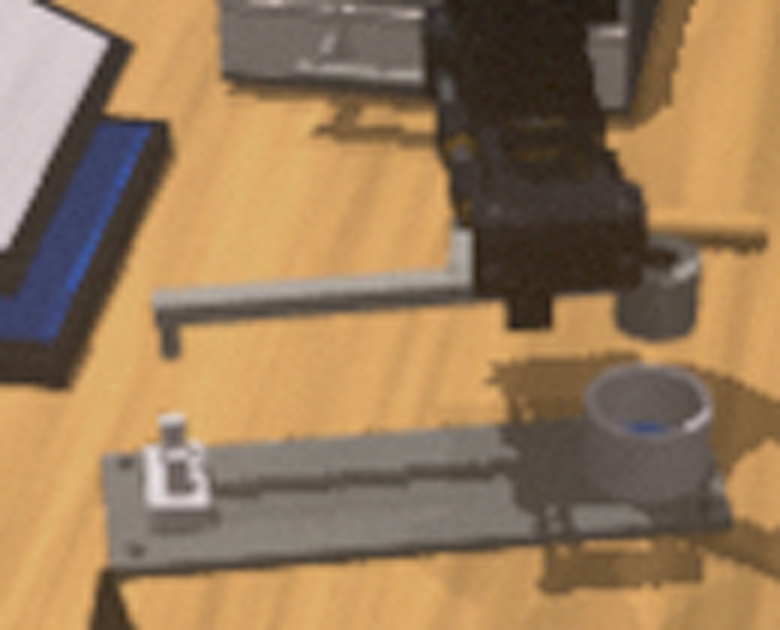

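View pics/t9.png

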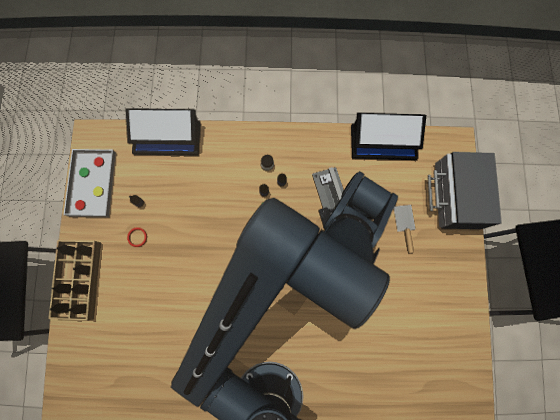

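Run:
```python
from h import *
g=load('side9')
c=lambda x,y:(x/6+214.5,y/6+94.5)
s=monitor.state()['tcp_pos'];z=s[2]-.0193
W=p2w(g,*c(657.5,315),z)[:2];T=p2w(g,*c(170,351),z)[:2];C=p2w(g,*c(648.5,401),.05)[:2]
a=np.radians(17.2);x=np.array([np.cos(a),np.sin(a)]);y=np.array([-x[1],x[0]])
for n,d in(('W',W-C),('T',T-C-.228*x)):print(n,'along',d@x*1e3,'across',d@y*1e3)
f=load('top9');cr('c9',f,305,160,60,60,10)
```

```text
W along -2.1333932370316973 across -0.41777934814039625
T along -0.7585562495005876 across -0.39515803220658596
```

View pics/c9.png

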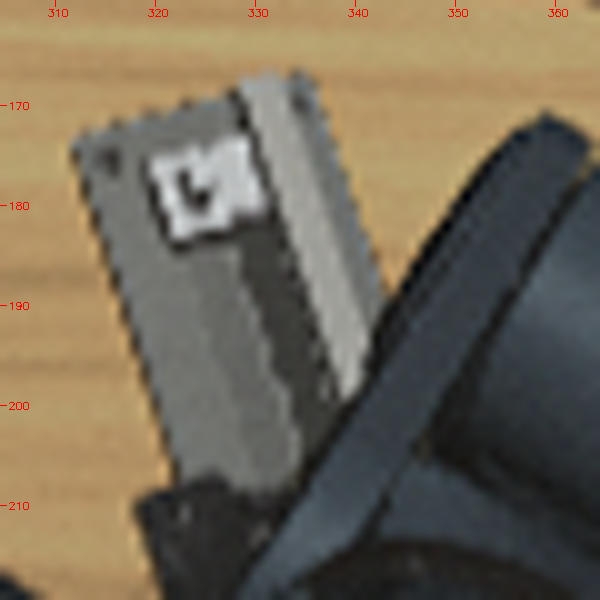

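Run:
```python
from h import *
f=load('top9');c=lambda x,y:(x/10+304.5,y/10+159.5)
a=np.radians(17.2);x=np.array([np.cos(a),np.sin(a)]);y=np.array([-x[1],x[0]])
z=.0995+.032
O=np.array([.5113,-.2569])+.062*x; O2=np.array([.6191,-.2239])-.052*x;print(O,O2)
for p in((260,82),(310,230),(349,370)):
    w=p2w(f,*c(*p),z)[:2]
    for o in(O,O2):print(p,((w-o)@x*1e3).round(1),((w-o)@y*1e3).round(1))
```

```text
[ 0.57052726 -0.2385661 ] [ 0.56942553 -0.23927682]
(260, 82) 170.6 2.9
(260, 82) 171.9 3.2
(310, 230) 119.0 2.6
(310, 230) 120.3 3.0
(349, 370) 71.6 4.9
(349, 370) 72.9 5.3
```

Run:
```python
from h import *
for n in('top8','top9'):
    f=load(n);G=f['image'].astype(int).sum(2)//3
    for v in(170,174,178,186,190): print(n,v,G[v,324:346])
f=load('top0');G=f['image'].astype(int).sum(2)//3
for v in(190,205): print(v,'L',G[v,312:330],'R',G[v,336:356])
```

```text
top8 170 [107 123 116 113 115  65  92 159 157 158 158  82 117 139 148 146 148 146
 147 146 150 147]
top8 174 [141 116 149 179 193 200 143  79 158 160 157 156 123 109 116 152 149 151
 148 147 149 150]
top8 178 [163 161 150 187 190 190 200 125  52 137 159 158 158 139 108 115 151 149
 148 149 147 151]
top8 186 [113 100 104 100 101 118  67  60  60  60  52  70 159 157 157 158 125 106
 109 146 146 150]
top8 190 [112 115 101  98 102  98 112  59  58  57  60  55  46 140 153 154 155 139
 105 119  30  32]
top9 170 [109 121 116 117  76  81 157 155 157 160  79  75 120 137 147 144 148 148
 147 145 148 145]
top9 174 [142 116 148 179 196 200  70 154 160 155 153 133 110 110 115 150 149 150
 151 151 148 149]
top9 178 [164 163 149 188 188 193 196  75 135 159 154 156 142 107 110 116 151 145
 147 149 151 153]
top9 186 [104 104 100 100 112  66  63  62  63  81  77 158 159 154 159 125 111 109
 106 146 145 136]
top9 190 [115 102 104  97  97 110  83  60  60  62  60  50 138 158 156 157 140 107
 115  67  25  45]
190 L [134 132 135 136 137  71 103 106 107 106 106 103 104 109 103 102 103 105] R [102 100 102 101  98 101  99 113 123 134 132 130 130 130 133 131 130 131
 131 130]
205 L [128 127 129 128 129 127 127 131 133 100  84 101 104 104 103  99 101 100] R [ 98 101 100 101 100  99  99  98  98  99  97  96 110 127 139 138 136 138
 136 137]
```

Run:
```python
from h import *
f=load('top9')
a=np.radians(17.2);x=np.array([np.cos(a),np.sin(a)]);y=np.array([-x[1],x[0]])
O=np.array([.5695,-.2375])
m=lambda p,z:(p2w(f,*p,z)[:2]-O)
for p in((332.75,174),(333.95,178),(336.7,186),(337.9,190)): d=m(p,.1315);print('bar',(d@x*1e3).round(1),(d@y*1e3).round(2))
for v,l,r in((190,317.5,343.1),(205,322.4,348.15)):
    for u in(l,r): d=m((u,v),.01);print('edge',(d@x*1e3).round(1),(d@y*1e3).round(2))
# fork from top0: bounding
g=load('top0');cr('fork',g,312,165,35,30,16)
s=monitor.state()['tcp_pos'][:2]-O;print('tcp',s@x*1e3,s@y*1e3)
```

```text
bar 149.1 1.09
bar 135.3 1.49
bar 107.6 1.19
bar 93.9 1.57
edge 138.0 41.81
edge 113.0 -45.13
edge 81.7 41.5
edge 56.7 -45.31
tcp -0.18720557393559004 1.682519585636716
```

View pics/fork.png

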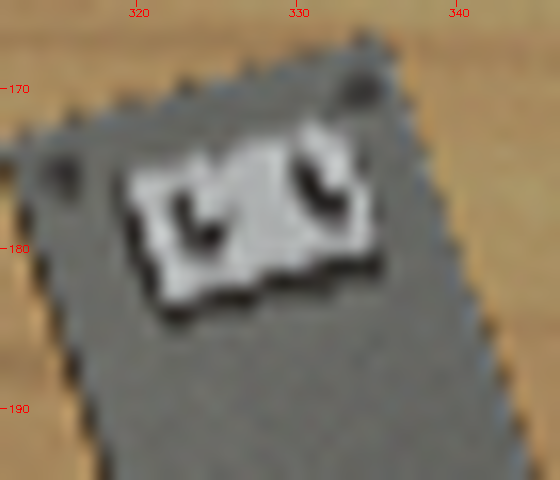

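move_arm(series=[-0.03, -0.02, -0.01, 0, 0, 0, 1, -0.03, -0.02, -0.01, 0, 0, 0, 1, 0, 0, 0, 0, 0, 0, 1, 0, 0, 0, 0, 0, 0, 1, 0, 0, 0, 0, 0, 0, 1, 0, 0, 0, 0, 0, 0, 1, 0, 0, 0, 0, 0, 0, 1, 0, 0, 0, 0, 0, 0, 1])

```text
time_s: 25.95
tcp_pos: [0.5705, -0.2364, 0.1193]
tool_rot: [-0.149, 0.989, 0.0, 0.0]
force: [0.4, 0.3, -5.2]
finger_gap: 0.0131
```

```bash
python3 d.py .5703 -.2365 .1193 -162.8
python3 - <<'E'
from ov import *
g=grab_frame('side');save('side10',g)
cv2.imwrite('pics/s10.png',big(g,215,95,130,105,6))
print(abs(monitor.state()['joint_velocities']).max())
E
```

```text
t 25.95 tcp [ 0.5705 -0.2364  0.1193] phi -162.86 z [ 0.  0. -1.] gap 0.0131 q [-0.574  0.66   1.548  0.     0.933 -2.444]
F [ 0.36  0.29 -5.16] Ft [-0.43  0.17  5.16] M [ 0.112 -0.105 -0.01 ]
units [ 0.009  0.    -0.   ]
turn [ 0.    0.   -0.01]
0.0021518920323286765
```

View pics/s10.png

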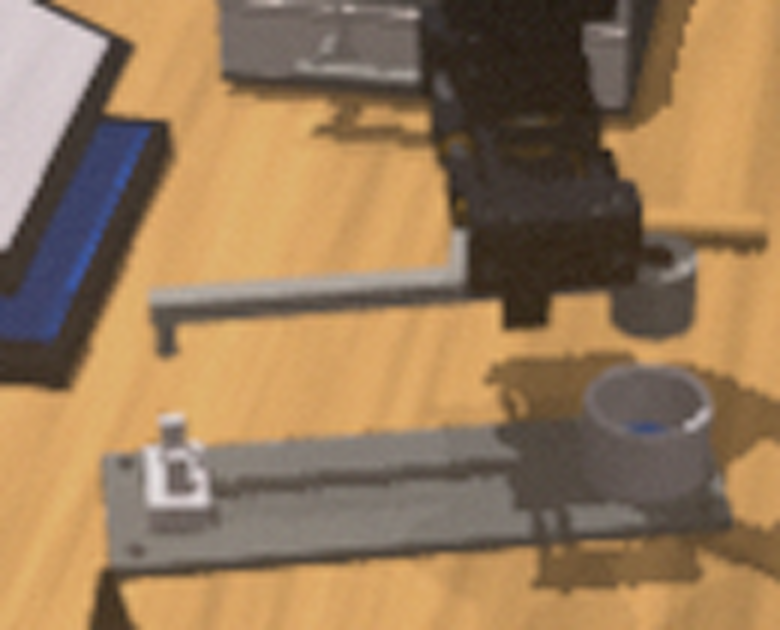

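The weight, at crop (653,312), sits over the cup at (648,401). The pin tip is at (166,351) over the fork. The arm is level and still with a steady force, so I'm handing in.

```bash
python3 -c "
from h import *
print(workorder.job_done())"; python3 d.py
```

```text
the job is handed in; nothing more can be done
None
the job is handed in; nothing more can be done
```

The job is handed in: the timer knob is at its zero stop, and the press arm is held still and level about 5 cm above the stand, carried by the fingers alone. It took about 26 s of the 64 s.

- **Knob:** I turned it anticlockwise until the moment jumped from about 0.03 to 0.56 N m. Pictures afterwards show its line pointing at the longest tick.
- **Pick-up and carry:** I gripped the arm at its balance point with 55 N. It stayed level in the pictures I took while lifting and over the stand. I took none during the sideways carry, but the tool stayed vertical and the grip steady.
- **Final hold:** The arm's underside is about 100 mm above the table. The tool points straight down, the arm is not moving, and the load reads a steady 5.2 N.
- **Alignment:** The two cameras disagreed by about 2.5 mm across the bar (side -0.4 mm, top about +2.3 mm). I split the difference and moved 1.5 mm along the bar, which should leave the weight over the cup and the pin over the fork within about 2 mm. I checked the last correction only by eye, in a side picture.
- **Other things on the table:** I didn't touch the bystanders, and the late pictures show nothing out of place. I didn't measure each one.
- **Failed check:** A state reading after hand-in was refused, so the held second after it is unchecked.

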